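Level the sprung instrument shelf with a spirit level

TASK

Lay the spirit level lengthways on the middle of the small sprung shelf, then turn the crank handwheel at the shelf's end until, with the level pressed down so that the shelf is fully home on its carrier, the bubble stands in the middle of its vial. Finish while still pressing the level down on the shelf, firmly but without slamming, with the bubble centred; do not let go. Leave the bottle, pot and jar where they stand.

Things in the scene. Friction and masses are not known exactly. Their poses are not given: they have to be found in the camera images.
- level: spirit level: aluminium bar 220 long (its x axis) x 26 wide x 24 high, with a black block 36 long x 26 wide in its middle rising to 46 above the underside; 0.22 kg. Origin at the centre of the underside. Starts flat on the worktop to the left of the stand. On the shelf it may point either way.
- vial (a point): middle of the level's vial, 65 from the level's middle toward its +x end: a glass tube 64 long along x with a light bubble 16 long and two black rings, let into the bar's top; its top is 8 above this point (32 above the underside). Axes as level.
- level_grip (a point): centre of the level's middle block, 22.5 above the level's underside (block and bar are both 26 wide there; the block's top is 23.5 higher). Axes as level.
- bubble (a joint): place of the bubble in the vial, m from the vial's middle, positive toward the level's +x end (the vial's end). It moves to the higher end, 15 mm for each 0.1 rad of slope, at most 22 mm; settles in about 1.5 s. Centred = 0; the inner edges of the rings leave the bubble about 1.7 mm either side.
- shelf: aluminium shelf plate 110 (x) x 270 (y) x 8 thick, top about 75 above the worktop; origin in the middle of its underside, y along its length. It is hinged at its +y end (on the robot's left); the handwheel is beyond its -y end. It starts sloping down to the handwheel.
- shelf_mid (a point): middle of the shelf's upper face, 8 above the origin of shelf; same axes.
- seat (a joint): sprung travel of the shelf on its carrier, rad: 0 = sprung up (not pressed, about 0.002 with only the level lying on it), 0.04 = pressed home. Pressing lowers the handwheel end by 0.04 rad. About 4 N on its middle besides the level's weight brings it home against a stop; 8 to 15 N keeps it there surely.
- crank_handle (a point): centre of the upright, free-turning crank handle on the handwheel: cylinder 18 in diameter and 40 tall, spanning from 23 below to 17 above this point; it stands 34 from the wheel's axis; its foot is 2 above the wheel's face. It starts somewhere on the half circle away from the shelf.
- crank_axis (a point): on the upright axis of the handwheel, at the top of its low hub, 4 above the wheel's face (about 104 above the worktop). The wheel is 92 in diameter, stays in place and does not rise.
- wheel: the handwheel (origin on its axis, underside). Turning it clockwise seen from above raises the handwheel end of the shelf by 0.015 rad of slope per rad of turn (0.094 a turn); it needs about 3 N at the handle and stays where it is left. From the start 0.9 to 1.4 turns make the pressed shelf level; its stop is about 0.35 turn beyond that.
- amber_bottle: small amber bottle with white cap, 36 in diameter x 88; origin under its centre; stands loose on the worktop; bystander, to be left alone
- pot: white lidded pot, 55 in diameter x 46; origin under its centre; stands loose on the worktop; bystander, to be left alone
- black_lid_jar: white jar with black lid, 66 in diameter x 60; origin under its centre; stands loose on the worktop; bystander, to be left alone
There are look-alikes about, which are no part of the job. Of the things that look like the level, the larger one is meant.

How it is judged:
By the outcome, as a careful person would: the job done as asked, in the order asked, and still so for the second after the job is handed in, while the arm keeps its last pose, push and grip.
It also fails if it takes over 72 s, if anything falls off the work surface, if the arm or the gripper's body presses on something with over 40 N, if the wrist force passes 120 N, or if a joint passes its speed limit or range.

ROBOT

A 7-joint arm with a two-finger parallel gripper is mounted at the origin on a cart in front of the work surface, level with it; the furniture and walls round the work are solid. World frame = base frame: x ahead of the robot, y to its left, z up, the work surface at z = 0. Lengths are in mm, angles in rad, forces in N, time in s.
With the tool pointing down it reaches from about 425 to 875 mm from the base axis. Payload 8.4 kg.
Tool frame: the origin (TCP) lies on the centre line of the jaws, within the pads' length; the fingertips stand 25 mm ahead of it and the grasp point (between the pads) lies 6 mm ahead of it (manip.tcp_to_tips is the distance from the TCP to the fingertips, in mm); z points along the fingers, y is the line along which they close (so a half turn about z gives the same grasp; the last joint's range is limited). The gripper opens to 85 mm and grips with 20 to 120 N. Pads are 22 mm wide; open, the fingers measure 114 mm over their backs; the gripper's body (76 mm by 85 mm) begins 54 mm behind the grasp point. The pads swing forward as they close: fully open they stand 13 mm farther back than shut.
Start: joints at [1.026, 0.333, 0.04, 1.465, -0.013, 1.343, -0.059], TCP at [280.242, -586.455, 256.308] pointing down, gripper open.
Joint ranges: [-2.58, 2.58], [-0.38, 2.09], [-1.3, 1.39], [0.25, 2.4], [-1.5, 4.64], [0.08, 2.09], [-2.65, 2.65]. Speed limits (rad/s): [2.22, 2.22, 2.79, 2.79, 3.14, 3.14, 3.14].

INTERFACE

Orientations are given as a unit quaternion [w, x, y, z].
In Python, from rig import monitor, vision, job, manip gives the robot as it stands. The module is installed in compiled form; this text tells all that it offers.
- The arm moves only by the shell command python3 -m creep 'ROWS' [FORCE]. ROWS is JSON, a list of rows, each a list of 7 numbers: the turn, a rotation vector about the world's x, y, z in units of 5 degrees (1.0 is 5 degrees), then the shift along the world's x, y, z in units of 30 mm (1.0 is 30 mm), then the closure, from 0 (fully open) to 1 (shut). A call has 1 to 10 rows; each row shifts and turns the commanded pose from where the row before left it; what a row does not reach is not made up. A row lasts 1/10 s, in which the tool goes at most 50 mm and 8.59 degrees, less where a joint would pass 70% of its speed; a pose out of reach is approached as far as the arm can. A call is refused whole if a number of a shift passes 1 or a number of a turn 1, either way. A call with a gripper value outside its range is refused whole. The fingers move at their own pace and stop on an object; FORCE is the grip in N (left out, the last holds). Time passes only in rows, so rows that do not move let the fingers close. It gives the time, the measured TCP pose, the force, the opening and the grip force at its end, in the units of the state.
- monitor.get_state(): the state, without advancing time (a new reading comes with each control period).
- vision.grab_frame(name): name is "scene" or "top" or "wrist"; returns the picture (480x640x3 uint8, red, green, blue); there is no depth.
- vision.camera_info(name): a dict with "K" (3x3 intrinsics, pixels), "position" and "rotation" of the camera in the world. Camera axes: x right, y up, looking along -z (the intrinsics and any distortion apply to the point x, -y, -z); pixel columns grow to the right and rows downward; lengths in mm; the calibration is good to about 2 mm. A picture is of the moment at which its call begins: read the wrist's pose just before it. camera_info takes no time and is no camera call; for the wrist camera it gives the pose at the moment of the call.
- job.job_done(): hands the job in; it is judged then, once.
Trained networks look in the newest picture that a camera, given by its name, has taken for a name from the list of things; names that differ only in an ending like _2 or _b are one class to them, and where a whole thing is asked for, a point or a joint stands for the part that bears it (a point fixed in the world has none). Each returns a list of dicts, best first, with "score" (0 to 1); they miss things now and then, are a little off and sometimes report something else, mostly with a low value. They report only what shows in the picture. A call takes as long as a camera call. They do not tell look-alikes from the thing itself.
- vision.regions_of(camera, target): "mask" (480x640 bool, what is visible of it) and "centre" ([column, row] in pixels, amid what is visible of it).
The state is a dict: "t": time; "joint_positions": joint angles; "joint_vel": joint speeds; "effort": joint torques, N m; "ee_pos": TCP position; "orientation": TCP orientation; "contact_force": force on the tool from outside, world axes, zero at the start; "ft_torque": the same for the moment, N m; "finger_gap": finger opening in mm; "gripper_force": force on a finger pad.
Only numpy, scipy, OpenCV 4.12 (cv2) and the standard library are available. Lean on these libraries where they do the work, as an engineer would, in place of code of your own. Each camera call takes 0.05 s, during which the arm holds its last target. There are 200 camera calls.

## Working session

There is one attempt and no reset: what is moved stays moved. The work goes in short steps, Python scripts to look and compute and a shell command to move; the robot and the scene stay as the last step left them, time stands still between calls to the robot, and variables do not carry over. Pictures are saved under pics/ and viewed, at most 13 in all, crops included, and the job is handed in when it is done.

```bash
mkdir -p pics; python3 - <<'E'
from rig import monitor, vision, manip
import cv2,numpy as np
s=monitor.get_state();print({k:np.round(v,3).tolist() for k,v in s.items()}, manip.tcp_to_tips)
ims=[]
for c in("scene","top"):
    im=vision.grab_frame(c);i=vision.camera_info(c);print(c,i)
    cv2.imwrite(f"pics/{c}0.png",im[:,:,::-1])
    for n in("level","shelf","wheel","crank_handle","amber_bottle","pot","black_lid_jar"):
        print(n,[(round(r["score"],2),np.round(r["centre"]).tolist(),int(r["mask"].sum())) for r in vision.regions_of(c,n)[:4]])
E
```

```text
{'t': 0.0, 'joint_positions': [1.026, 0.334, 0.04, 1.466, -0.013, 1.343, -0.059], 'joint_vel': [0.002, 0.001, 0.001, -0.001, 0.001, 0.001, -0.0], 'effort': [-0.001, -65.855, 1.365, -40.557, 0.017, 0.013, 0.0], 'ee_pos': [280.064, -586.119, 255.42], 'orientation': [-0.001, 0.975, 0.221, -0.0], 'contact_force': [0.314, -0.531, 0.239], 'ft_torque': [0.029, -0.001, 0.029], 'gripper_force': 0.0, 'finger_gap': 85.149} 25.0
scene {'K': array([[571.67730391,   0.        , 317.71865129],
       [  0.        , 571.67730391, 238.75036219],
       [  0.        ,   0.        ,   1.        ]]), 'position': array([-287.0311758 , 1145.94695722, 1223.18303565]), 'rotation': array([-0.28042563, -0.13875612,  0.40286898,  0.86011905])}
level [(0.93, [280.0, 326.0], 1014), (0.75, [235.0, 359.0], 478), (0.24, [336.0, 251.0], 1982)]
shelf [(0.71, [334.0, 249.0], 1923)]
wheel [(0.93, [368.0, 208.0], 511)]
crank_handle [(0.6, [365.0, 194.0], 60), (0.16, [279.0, 325.0], 992)]
amber_bottle [(0.67, [296.0, 241.0], 249)]
pot [(0.64, [307.0, 224.0], 259)]
black_lid_jar [(0.66, [418.0, 197.0], 394)]
top {'K': array([[593.0751582 ,   0.        , 322.36816986],
       [  0.        , 593.0751582 , 244.59459836],
       [  0.        ,   0.        ,   1.        ]]), 'position': array([ -48.08906419,  -84.57064498, 1669.30934711]), 'rotation': array([ 0.75469776,  0.14138211, -0.11597415, -0.63007331])}
level [(0.74, [215.0, 262.0], 802), (0.27, [388.0, 277.0], 909)]
shelf [(0.65, [323.0, 272.0], 3518), (0.47, [318.0, 227.0], 204)]
wheel [(0.6, [392.0, 279.0], 861)]
crank_handle [(0.56, [402.0, 267.0], 51)]
amber_bottle [(0.49, [315.0, 226.0], 202), (0.17, [213.0, 263.0], 662)]
pot [(0.66, [354.0, 225.0], 300)]
black_lid_jar [(0.56, [463.0, 314.0], 502)]
```

```bash
cat > h.py <<'E'
from rig import monitor, vision
import cv2,numpy as np
from scipy.spatial.transform import Rotation as R
def rot(q): q=np.array(q); return R.from_quat([q[1],q[2],q[3],q[0]])
def px2w(i,uv,z):
    d=rot(i["rotation"]).apply(np.linalg.inv(i["K"])@[uv[0],uv[1],1]*np.array([1,-1,-1]))
    p=np.array(i["position"]);return p+d*(z-p[2])/d[2]
def w2px(i,P):
    c=rot(i["rotation"]).inv().apply(np.array(P,float)-i["position"])*[1,-1,-1]
    v=c@i["K"].T; return v[...,:2]/v[...,2:]
def pca(m):
    ys,xs=np.nonzero(m);p=np.c_[xs,ys].astype(float);c=p.mean(0);u=np.linalg.svd(np.cov((p-c).T))[0][:,0];t=(p-c)@u
    return c,c+u*t.min(),c+u*t.max()
E
python3 - <<'E'
from h import *
for c in("scene","top"):
    i=vision.camera_info(c)
    im=cv2.imread(f"pics/{c}0.png")
    pts=dict(scene=[(280,326,12),(235,359,12),(334,249,75),(368,208,100),(365,194,120),(296,241,44),(307,224,23),(418,197,30)],top=[(215,262,20),(323,272,75),(392,279,100),(402,267,115),(315,226,44),(354,225,23),(463,314,30)])[c]
    for u,v,z in pts: print(c,u,v,np.round(px2w(i,(u,v),z)))
    cr=im[140:400,180:500] if c=="scene" else im[190:350,160:490]
    cv2.imwrite(f"pics/{c}1.png",cv2.resize(cr,None,fx=2.4,fy=2.2))
E
```

```text
scene 280 326 [454. 347.  12.]
scene 235 359 [477. 507.  12.]
scene 334 249 [480.  48.  75.]
scene 368 208 [ 492. -163.  100.]
scene 365 194 [ 529. -200.  120.]
scene 296 241 [623.  57.  44.]
scene 307 224 [665. -56.  23.]
scene 418 197 [ 431. -404.   30.]
top 215 262 [466. 336.  20.]
top 323 272 [474.  14.  75.]
top 392 279 [ 480. -180.  100.]
top 402 267 [ 514. -201.  115.]
top 315 226 [622.  65.  44.]
top 354 225 [654. -48.  23.]
top 463 314 [ 436. -396.   30.]
```

View pics/scene1.png

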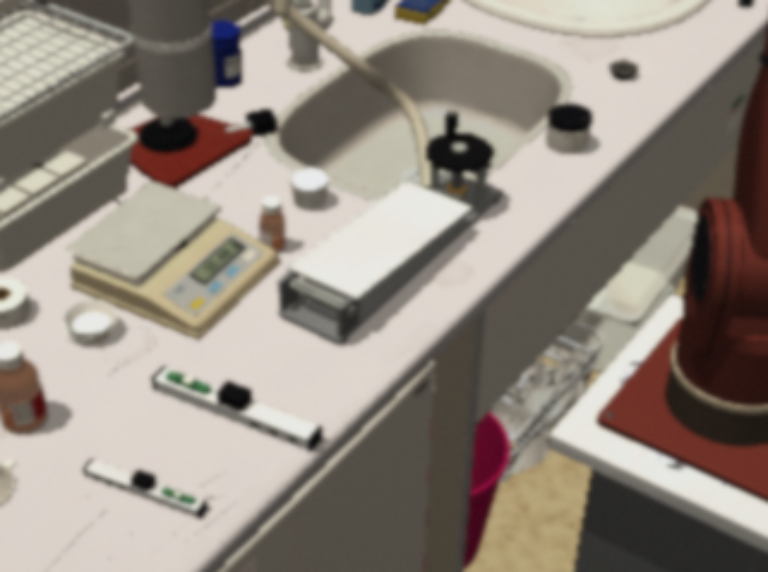

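View pics/top1.png

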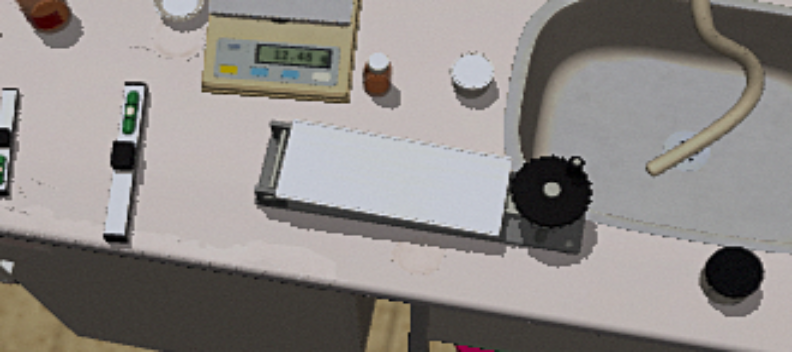

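Both views agree. The larger level is at about top px (211,260), with its vial toward +x. The shelf middle is at about top px (325,271), the wheel hub at (390,276) and the handle at (400,263).

```bash
python3 - <<'E'
from h import *
t=vision.camera_info("top"); s=vision.camera_info("scene")
ct=lambda x,y:(160+x/2.4,190+y/2.2); cs=lambda x,y:(180+x/2.4,140+y/2.2)
def p(n,i,uv,z): print(n,np.round(px2w(i,uv,z),1))
p("block top",t,ct(123,153),46);p("block s",s,cs(234,390),46)
p("end+",t,ct(135,86),24);p("end-",t,ct(117,237),24)
p("end+ s",s,cs(157,374),24);p("end- s",s,cs(316,432),24)
for c,z in[((290,122),80),((275,195),80),((512,157),70),((503,235),70)]: p("shelf",t,ct(*c),z)
for c,z in[((410,183),70),((480,212),70),((356,290),80),((285,266),80)]: p("shelf s",s,cs(*c),z)
p("hub",t,ct(551,189),104);p("hub s",s,cs(459,147),104)
p("handle top",t,ct(577,161),142);p("handle top s",s,cs(452,116),142)
w=vision.camera_info("wrist");st=monitor.get_state();q=rot(st["orientation"])
print("wrist cam in tool",q.inv().apply(w["position"]-np.array(st["ee_pos"])),(q.inv()*rot(w["rotation"])).apply([[0,0,-1],[1,0,0]]),w["K"][0,0])
E
```

```text
block top [463.1 341.9  46. ]
block s [459.3 349.   46. ]
end+ [567.1 356.8  24. ]
end- [355.5 326.2  24. ]
end+ s [565.9 366.3  24. ]
end- s [352.7 333.7  24. ]
shelf [529.7 146.8  80. ]
shelf [428.7 143.8  80. ]
shelf [ 532.7 -121.8   70. ]
shelf [ 426.9 -127.1   70. ]
shelf s [513.7 -95.3  70. ]
shelf s [400.4 -92.7  70. ]
shelf s [431.2 146.   80. ]
shelf s [531.3 158.8  80. ]
hub [ 486.1 -171.7  104. ]
hub s [ 484.2 -170.3  104. ]
handle top [ 514.5 -193.6  142. ]
handle top s [ 507.5 -186.   142. ]
wrist cam in tool [  75.30388975   -0.54401812 -117.46184034] [[-2.95577249e-01  6.39416507e-04  9.55318628e-01]
 [ 1.27679938e-04  9.99999794e-01 -6.29818233e-04]] 406.0649291455456
```

```bash
python3 - <<'E'
from h import *
t=vision.camera_info("top"); s=vision.camera_info("scene")
ct=lambda x,y:(160+x/2.4,190+y/2.2); cs=lambda x,y:(180+x/2.4,140+y/2.2)
for z in(0,100,200,300):
  print(z,[np.round(px2w(t,ct(*c),z)).tolist()[:2] for c in[(655,168),(750,75)]],[np.round(px2w(s,cs(*c),z)).tolist()[:2] for c in [(425,185),(420,130),(375,75),(285,10)]])
E
```

```text
0 [[574.0, -300.0], [731.0, -403.0]] [[542.0, -179.0], [630.0, -298.0], [781.0, -395.0], [1039.0, -489.0]]
100 [[537.0, -287.0], [685.0, -384.0]] [[474.0, -71.0], [555.0, -180.0], [694.0, -269.0], [931.0, -355.0]]
200 [[500.0, -274.0], [638.0, -365.0]] [[406.0, 38.0], [480.0, -62.0], [607.0, -143.0], [822.0, -222.0]]
300 [[462.0, -261.0], [591.0, -346.0]] [[339.0, 146.0], [405.0, 56.0], [519.0, -17.0], [714.0, -88.0]]
```

```bash
python3 -m creep '[[0,0,-0.4,0.8,1,0.6,0],[0,0,-0.4,0.8,1,0.4,0],[0,0,-0.4,0.8,1,0,0],[0,0,-0.4,0.8,1,0,0],[0,0,-0.4,0.8,1,0,0],[0,0,-0.4,0.7,1,0,0],[0,0,-0.4,0.7,1,0,0],[0,0,-0.4,0.6,1,0,0],[0,0,-0.2,0.5,1,0,0],[0,0,0,0.2,1,0,0]]'
```

```text
t: 1.8
ee_pos: [482.5, -284.6, 286.3]
orientation: [-0.0, 0.997, 0.075, 0.0]
contact_force: [-0.1, 0.4, -0.0]
finger_gap: 85.2
gripper_force: 0.0
```

```bash
python3 -m creep '[[0,0,0,0,1,0,0],[0,0,0,0,1,0,0],[0,0,0,0,1,0,0],[0,0,0,0,1,0,0],[0,0,0,0,1,0,0],[0,0,0,0,1,0,0],[0,0,0,0,1,0,0],[0,0,0,0,1,0,0],[0,0,0,0,1,0,0],[0,0,0,0,1,0,0]]'; python3 -m creep '[[0,0,0,-0.1,1,0,0],[0,0,0,-0.1,1,0,0],[0,0,0,-0.1,1,0,0],[0,0,0,-0.1,1,0,0],[0,0,0,-0.1,1,0,0],[0,0,0,-0.1,1,0,0],[0,0,0,-0.1,1,-0.8,0],[0,0,0,0,1,-1,0],[0,0,0,0,1,-1,0],[0,0,0,0,1,-1,0]]'; python3 -m creep '[[0,0,0,0,1,-0.6,0],[0,0,0,0,0,0,0]]'
python3 - <<'E'
from h import *
i=vision.camera_info("wrist");im=vision.grab_frame("wrist");cv2.imwrite("pics/w1.png",im[:,:,::-1])
for r in vision.regions_of("wrist","level")[:3]:
    c,a,b=pca(r["mask"]);print(round(r["score"],2),r["centre"],c,a,b,[np.round(px2w(i,x,24),1) for x in(c,a,b)])
for r in vision.regions_of("wrist","vial")[:2]: print(r["score"],r["centre"])
E
```

```text
t: 2.8
ee_pos: [481.1, 14.7, 286.6]
orientation: [0.0, 0.997, 0.074, 0.0]
contact_force: [0.0, 0.2, 0.2]
finger_gap: 85.6
gripper_force: 0.0
t: 3.8
ee_pos: [460.4, 314.6, 171.5]
orientation: [-0.0, 0.997, 0.074, 0.0]
contact_force: [0.9, -0.4, 0.4]
finger_gap: 85.7
gripper_force: 0.0
t: 4.0
ee_pos: [457.6, 346.8, 151.5]
orientation: [-0.0, 0.997, 0.077, -0.002]
contact_force: [-0.2, -0.1, 1.6]
finger_gap: 85.2
gripper_force: 0.0
0.72 [318.0, 195.7] [318.70648898 195.32538673] [323.66809127  28.37648664] [313.35489205 375.39689787] [array([482. , 349.4,  24. ]), array([573.7, 361.1,  24. ]), array([353.3, 333. ,  24. ])]
0.63 [75.9, 168.6] [ 74.68219634 168.06401096] [100.14091575 292.20160842] [50.1172397 48.2844317] [array([476. , 496.8,  24. ]), array([395.6, 482. ,  24. ]), array([540.7, 508.7,  24. ])]
0.65 [319.0, 193.7]
0.58 [76.3, 171.5]
```

View pics/w1.png

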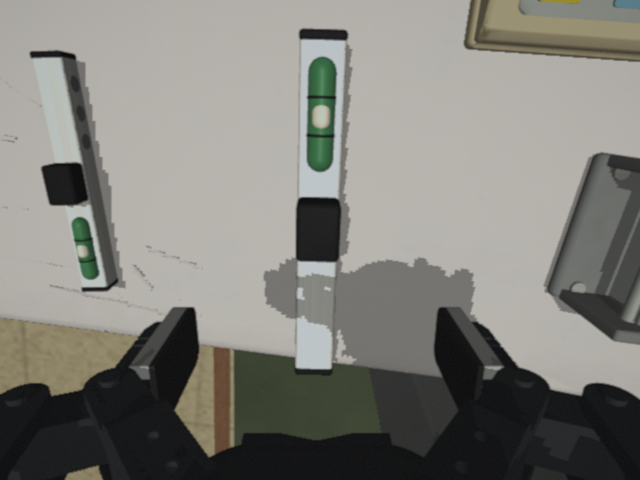

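The wrist view shows the level running from (324,30) to (313,373). Its block is at (319,228) and the vial at (320,116), toward +x. The measured length is 222 mm, which matches the 220 given, so I'll grasp it.

```bash
python3 -m creep '[[0,0,-0.24,0.2,0,-1,0],[0,0,0,0,0,-1,0],[0,0,0,0,0,-1,0],[0,0,0,0,0,-0.7,0],[0,0,0,0,0,-0.35,0],[0,0,0,0,0,0,1],[0,0,0,0,0,0,1],[0,0,0,0,0,0,1],[0,0,0,0,0,0,1],[0,0,0,0,0,0,1]]' 40;python3 -m creep '[[0,0,0,0,0,0,1],[0,0,0,0,0,0,1],[0,0,0,0,0,0,1]]'
```

```text
t: 5.15
ee_pos: [467.0, 344.3, 34.2]
orientation: [-0.001, 0.998, 0.064, 0.001]
contact_force: [-0.3, 0.3, 7.3]
finger_gap: 25.5
gripper_force: 40.8
t: 5.45
ee_pos: [467.0, 344.3, 34.2]
orientation: [-0.001, 0.998, 0.064, 0.001]
contact_force: [-0.1, 0.0, 7.9]
finger_gap: 25.7
gripper_force: 40.8
```

```bash
python3 -m creep '[[0,0,0,0,0,1,1],[0,0,0,0,0,1,1],[0,0,1,0,-0.65,1,1],[0,0,1,0,-0.65,1,1],[0,0,1,0,-0.65,0.5,1],[0,0,1,0,-0.65,0,1],[0,0,1,0,-0.65,0,1],[0,0,1,0,-0.65,0,1],[0,0,1,0.1,-0.65,0,1],[0,0,1,0.1,-0.65,0,1]]';python3 -m creep '[[0,0,1,0.1,-0.65,0,1],[0,0,1,0.1,-0.65,0,1],[0,0,1,0,-0.65,0,1],[0,0,1,0,-0.65,0,1],[0,0,1,0,-0.65,0,1],[0,0,1,0,-0.65,0,1],[0,0,1,0,-0.65,0,1],[0,0,1,0,-0.65,0,1],[0,0,0.5,0,-0.65,0,1],[0,0,0,0,0,0,1]]'; python3 -m creep '[[0,0,0,0,0,0,1]]'
python3 - <<'E'
from h import *
i=vision.camera_info("wrist");im=vision.grab_frame("wrist");cv2.imwrite("pics/w2.png",im[:,:,::-1])
for n,z in(("level",150),("shelf",75),("vial",150)):
  for r in vision.regions_of("wrist",n)[:2]:
    c,a,b=pca(r["mask"]);print(n,round(r["score"],2),r["centre"],a,b,[np.round(px2w(i,x,z),1) for x in(r["centre"],a,b)])
s=monitor.get_state();print(s["ee_pos"],s["orientation"])
E
```

```text
t: 6.45
ee_pos: [471.9, 186.6, 167.8]
orientation: [0.0, 0.915, 0.403, -0.0]
contact_force: [-0.6, -1.1, -3.0]
finger_gap: 25.5
gripper_force: 40.4
t: 7.45
ee_pos: [477.8, 9.1, 167.6]
orientation: [0.0, 0.709, 0.705, -0.001]
contact_force: [-0.8, -1.0, -3.4]
finger_gap: 25.4
gripper_force: 40.4
t: 7.55
ee_pos: [477.9, 11.9, 167.7]
orientation: [-0.0, 0.709, 0.706, -0.0]
contact_force: [0.6, 0.4, -3.4]
finger_gap: 25.5
gripper_force: 40.4
level 0.82 [316.7, 209.2] [ 3.16117467e+02 -2.82297587e-02] [316.37991024 438.00875942] [array([478.1,  55.2, 150. ]), array([478.1, 118.7, 150. ]), array([477.6, -41.6, 150. ])]
shelf 0.81 [376.0, 140.2] [327.29049417  -8.26024497] [358.0620452  417.50143458] [array([508.2,  72.8,  75. ]), array([483.3, 139.1,  75. ]), array([503.6, -97.5,  75. ])]
shelf 0.25 [314.7, 209.9] [ 3.15950475e+02 -6.41335166e-02] [316.55023698 439.0060783 ] [array([477. ,  36.8,  75. ]), array([478.1, 135.8,  75. ]), array([ 477.4, -114.2,   75. ])]
vial 0.61 [315.5, 206.6] [ 3.16221033e+02 -1.24703023e-02] [316.33696945 439.00096735] [array([477.7,  56.1, 150. ]), array([478.1, 118.7, 150. ]), array([477.6, -42.1, 150. ])]
vial 0.25 [581.9, 153.1] [643.25006919 166.07012664] [516.62540875 139.06726722] [array([565.1,  73.7, 150. ]), array([586.2,  69.4, 150. ]), array([543.1,  78.3, 150. ])]
[478.14862091  12.93643545 167.83274649] [-7.08592535e-05  7.07705190e-01  7.06507862e-01  2.39649807e-05]
```

View pics/w2.png

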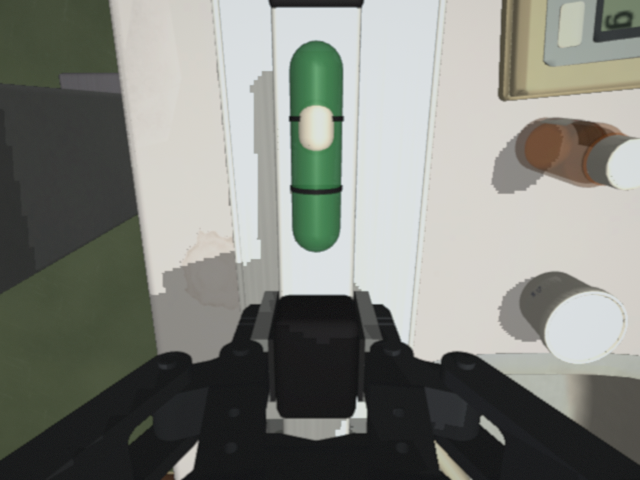

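```bash
python3 - <<'E'
from h import *
i=vision.camera_info("wrist")
for (l,r,v,z) in((219,443,20,82),(229,432,150,78),(235,422,250,76)):
  a,b=px2w(i,(l,v),z),px2w(i,(r,v),z);print(np.round(a,1),np.round(b,1),np.round((a+b)/2,1))
im=cv2.imread("pics/w2.png");g=im[:,:,1].astype(int)
for v in(20,150,250): print(v,[ (x,g[v,x+2]-g[v,x-2]) for x in list(range(205,250))+list(range(405,450)) if abs(g[v,x+2]-g[v,x-2])>25])
E
```

```text
[434.4 127.3  82. ] [535.2 127.2  82. ] [484.8 127.3  82. ]
[434.3  69.4  78. ] [536.1  69.3  78. ] [485.2  69.4  78. ]
[433.6  15.6  76. ] [535.7  15.5  76. ] [484.7  15.5  76. ]
20 [(214, np.int64(32)), (215, np.int64(38)), (435, np.int64(-29)), (436, np.int64(-26)), (439, np.int64(29))]
150 [(222, np.int64(-31)), (223, np.int64(-45)), (226, np.int64(44)), (227, np.int64(56)), (424, np.int64(-35)), (428, np.int64(32))]
250 [(234, np.int64(26)), (235, np.int64(33)), (236, np.int64(30)), (415, np.int64(-28))]
```

```bash
python3 -m creep '[[0.4,0,0,0.14,-0.08,-0.6,1],[0.4,0,0,0,0,-0.6,1],[0,0,0,0,0,-0.4,1],[0,0,0,0,0,0,1],[0,0,0,0,0,0,1]]';python3 -m creep '[[0,0,0,0,0,-0.1,1],[0,0,0,0,0,-0.1,1]]'
```

```text
t: 8.25
ee_pos: [482.5, 10.3, 120.1]
orientation: [-0.025, 0.707, 0.706, 0.024]
contact_force: [0.5, 0.5, -3.2]
finger_gap: 25.9
gripper_force: 40.3
t: 8.45
ee_pos: [483.0, 10.0, 114.4]
orientation: [-0.024, 0.707, 0.706, 0.025]
contact_force: [-0.2, -0.2, -3.2]
finger_gap: 25.5
gripper_force: 40.3
```

```bash
python3 -m creep '[[0,0,0,0,0,-0.07,1],[0,0,0,0,0,0,1]]'
```

```text
t: 8.65
ee_pos: [482.3, 9.7, 111.6]
orientation: [-0.025, 0.708, 0.706, 0.025]
contact_force: [0.0, 0.1, -2.9]
finger_gap: 25.1
gripper_force: 40.3
```

```bash
python3 -m creep '[[0,0,0,0,0,-0.07,1],[0,0,0,0,0,0,1]]'; python3 -m creep '[[0,0,0,0,0,-0.07,1],[0,0,0,0,0,0,1]]'
```

```text
t: 8.85
ee_pos: [482.3, 9.6, 109.4]
orientation: [-0.025, 0.708, 0.706, 0.025]
contact_force: [-0.7, -0.1, -2.2]
finger_gap: 25.5
gripper_force: 40.3
t: 9.05
ee_pos: [482.3, 9.6, 107.3]
orientation: [-0.025, 0.708, 0.706, 0.025]
contact_force: [-0.4, 0.6, -2.6]
finger_gap: 25.6
gripper_force: 40.3
```

```bash
python3 -m creep '[[0,0,0,0,0,-0.07,1],[0,0,0,0,0,0,1]]'|grep -E "ee|cont"; python3 -m creep '[[0,0,0,0,0,-0.07,1],[0,0,0,0,0,0,1]]'|grep -E "ee|cont"
```

```text
ee_pos: [482.3, 9.6, 105.1]
contact_force: [-0.1, -0.3, -3.6]
ee_pos: [482.3, 9.6, 103.0]
contact_force: [-1.0, -0.4, -1.9]
```

```bash
python3 -m creep '[[0,0,0,0,0,-0.1,1],[0,0,0,0,0,0,1]]'|grep -E "ee|cont"; python3 - <<'E'
from h import *
im=vision.grab_frame("wrist");cv2.imwrite("pics/w3.png",im[:,:,::-1])
sc=vision.grab_frame("scene");cv2.imwrite("pics/s3.png",np.hstack([cv2.resize(im[:,180:460,::-1],(350,600)),cv2.resize(sc[180:300,280:370,::-1],(450,600))]))
E
```

```text
ee_pos: [482.2, 9.6, 99.9]
contact_force: [-0.2, 1.0, -2.8]
```

View pics/s3.png

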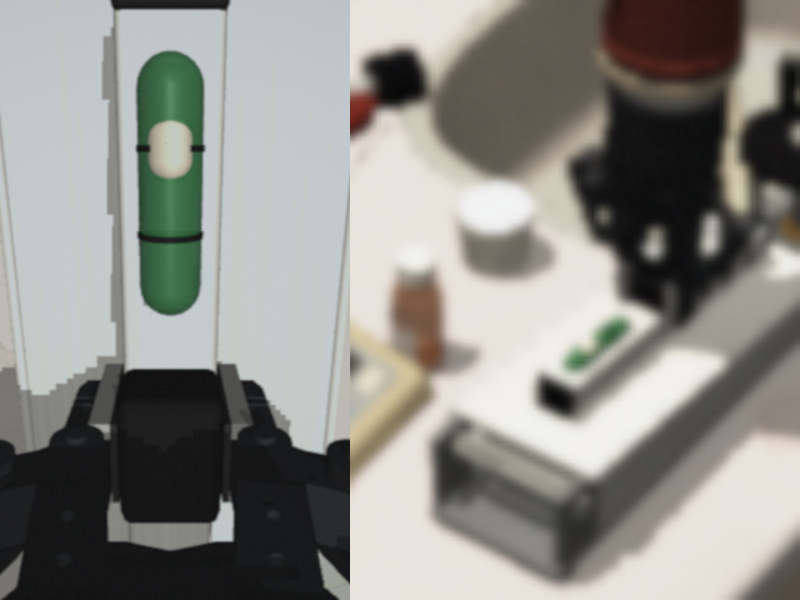

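The left half (wrist view) shows the level held squarely with its bubble toward the hinge end. The scene crop shows the level just above the shelf, so I'll keep lowering.

```bash
python3 -m creep '[[0,0,0,0,0,-0.07,1],[0,0,0,0,0,0,1]]'|grep -E "ee|cont"; python3 -m creep '[[0,0,0,0,0,-0.05,1],[0,0,0,0,0,0,1]]'|grep -E "ee|cont"
```

```text
ee_pos: [482.3, 9.6, 98.0]
contact_force: [0.0, 0.2, -2.3]
ee_pos: [482.6, 9.6, 96.8]
contact_force: [0.3, -0.9, 1.5]
```

```bash
python3 -m creep '[[0,0,0,0,0,0,0.5],[0,0,0,0,0,0,0.5],[0,0,0,0,0,0,0.3],[0,0,0,0,0,0,0.3],[0,0,0,0,0,0.6,0.3],[0,0,0,0,0,1,0.3],[-0.4,0,0,0,0,1,0.3],[-0.4,0,0,0,0,0.7,0.3],[0,0,0,0,0,0,0.3],[0,0,0,0,0,0,0.3]]'; python3 -m creep '[[0,0,0,0,0,0,0],[0,0,0,0,0,0,0],[0,0,0,0,0,0,0],[0,0,0,0,0,0,0],[0,0,0,0,0,0,0]]' >/dev/null
cat >> h.py <<'E'
def bubble(name):
    i=vision.camera_info("wrist");im=vision.grab_frame("wrist");cv2.imwrite(name,im[:,:,::-1])
    h=cv2.cvtColor(im,cv2.COLOR_RGB2HSV)
    g=((h[...,0]>40)&(h[...,0]<90)&(h[...,1]>90)&(h[...,2]>40)).astype(np.uint8)
    g[:,:260]=0;g[:,380:]=0
    n,l,st,_=cv2.connectedComponentsWithStats(cv2.morphologyEx(g,cv2.MORPH_CLOSE,np.ones((9,9))))
    k=1+st[1:,4].argmax();x,y,w,hh,_=st[k];xc=x+w//2
    col=im[y:y+hh,xc-3:xc+4].astype(int).mean(1);b=np.nonzero((col[:,0]>140)&(col[:,1]>120))[0]+y
    dk=np.nonzero(im[y:y+hh,x+3:x+7].astype(int).sum(2).mean(1)<120)[0]+y
    s=64/hh;print("vial rows",y,y+hh,"col",xc,"bubble",b.min(),b.max(),"dark",dk,"offset mm(+up img)",round((y+hh/2-.5-(b.min()+b.max())/2)*s,2), "len",len(b)*s)
    return i
E
python3 - <<'E'
from h import *
i=bubble("pics/w4.png")
for n,z in(("wheel",100),("crank_handle",120)):
  for r in vision.regions_of("wrist",n)[:2]: print(n,r["score"],r["centre"],px2w(i,r["centre"],z))
E
```

```text
t: 11.15
ee_pos: [482.5, 9.8, 195.8]
orientation: [0.0, 0.708, 0.706, 0.0]
contact_force: [1.0, 0.6, -0.3]
finger_gap: 59.5
gripper_force: 0.0
vial rows 72 192 col 317 bubble 98 123 dark [156 157] offset mm(+up img) 11.2 len 13.866666666666667
wheel 0.66 [317.2, 201.6] [482.72806868  38.37889747 100.        ]
wheel 0.57 [316.0, 438.5] [ 481.64918777 -118.68097659  100.        ]
```

View pics/w4.png

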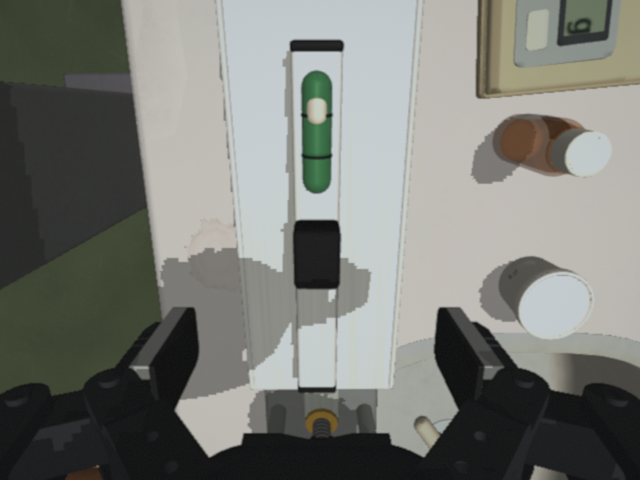

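```bash
python3 - <<'E'
from h import *
i=vision.camera_info("wrist")
for n,uv,z in(("lvl +end",(317,41),95),("lvl -end top",(317,388),79),("shelf end",(317,387),57),("block",(317,252),110),("sh L",(245,300),61),("sh R",(397,300),61),("sh L",(228,100),72),("sh R",(413,100),72)): print(n,np.round(px2w(i,uv,z),1))
t=vision.camera_info("top");im=vision.grab_frame("top");cv2.imwrite("pics/t5.png",cv2.resize(im[190:350,160:490,::-1],(792,384)))
E
```

```text
lvl +end [482.9 117.6  95. ]
lvl -end top [482.5 -96.2  79. ]
shelf end [ 482.5 -112.4   57. ]
block [482.7  13.3 110. ]
sh L [433.4 -38.8  61. ]
sh R [537.4 -39.   61. ]
sh L [432.7  90.8  72. ]
sh R [537.   90.5  72. ]
```

View pics/t5.png

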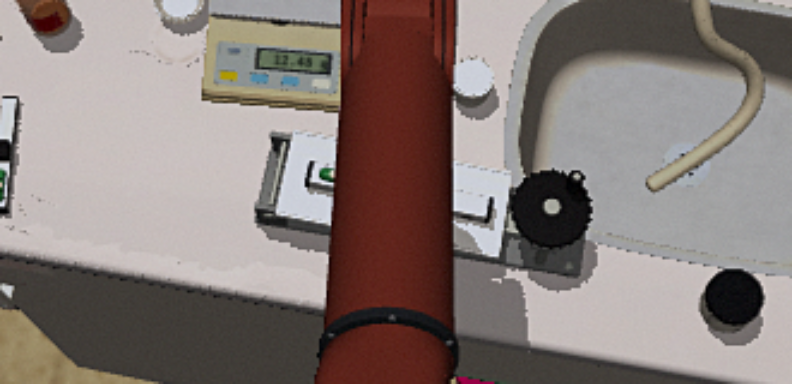

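The level lies about 8 mm too far toward the wheel: the margins are about 31 mm at the hinge end and 17 mm at the wheel end. I'll regrasp it and shift it.

```bash
python3 -m creep '[[0.4,0,0,0,0,-1,0.3],[0.4,0,0,0,0,-1,0.3],[0,0,0,0,0,-0.9,0.3],[0,0,0,0,0,-0.35,0.3],[0,0,0,0,0,0,1],[0,0,0,0,0,0,1],[0,0,0,0,0,0,1],[0,0,0,0,0,0,1],[0,0,0,0,0,0,1],[0,0,0,0,0,0,1]]';python3 -m creep '[[0,0,0,0,0,0.25,1],[0,0,0,0.07,0.27,0,1],[0,0,0,0,0,0,1],[0,0,0,0,0,-0.2,1],[0,0,0,0,0,0,1],[0,0,0,0,0,0,1]]'
```

```text
t: 12.85
ee_pos: [483.2, 9.8, 99.0]
orientation: [-0.024, 0.708, 0.706, 0.025]
contact_force: [0.7, 0.5, 2.3]
finger_gap: 25.6
gripper_force: 43.4
t: 13.45
ee_pos: [484.6, 17.9, 99.6]
orientation: [-0.025, 0.708, 0.706, 0.025]
contact_force: [-0.4, 1.6, 0.1]
finger_gap: 25.5
gripper_force: 43.1
```

```bash
python3 -m creep '[[0,0,0,0,0,0,0.5],[0,0,0,0,0,0,0.3],[0,0,0,0,0,0,0.3],[0,0,0,0,0,0.6,0],[0,0,0,0,0,1,0],[-0.4,0,0,0,0,1,0],[-0.4,0,0,0.2,-0.5,1,0],[0,0,0,0.2,-1,0.2,0],[0,0,0,0.2,-1,0,0],[0,0,0,0.2,-1,0,0]]'; python3 -m creep '[[0,0,0,0,-1,0,0],[0,0,0,0,-1,0,0],[0,0,0,0,-1,0,0],[0,0,0,0,-0.3,0,0],[0,0,0,0,0,0,0],[0,0,0,0,0,0,0]]'
python3 - <<'E'
from h import *
i=vision.camera_info("wrist");im=vision.grab_frame("wrist");cv2.imwrite("pics/w6.png",im[:,:,::-1])
for n,z in(("wheel",100),("crank_handle",125)):
  for r in vision.regions_of("wrist",n)[:2]: 
    ys,xs=np.nonzero(r["mask"]);print(n,round(r["score"],2),r["centre"],xs.min(),xs.max(),ys.min(),ys.max(),np.round(px2w(i,r["centre"],z),1))
print(w2px(i,[[486,-171,104],[512,-192,142]]))
E
```

```text
t: 14.45
ee_pos: [508.8, -88.4, 214.3]
orientation: [0.001, 0.708, 0.706, 0.0]
contact_force: [0.4, -0.4, 0.1]
finger_gap: 86.0
gripper_force: 0.0
t: 15.05
ee_pos: [508.7, -185.0, 213.7]
orientation: [-0.0, 0.708, 0.706, 0.0]
contact_force: [1.1, 0.3, -0.7]
finger_gap: 85.5
gripper_force: 0.0
wheel 0.79 [281.6, 214.6] 197 359 135 294 [ 488.2 -167.9  100. ]
crank_handle 0.72 [325.3, 269.2] 308 343 241 295 [ 513.4 -192.3  125. ]
[[277.39351284 221.47108707]
 [323.22794111 281.26681046]]
```

View pics/w6.png

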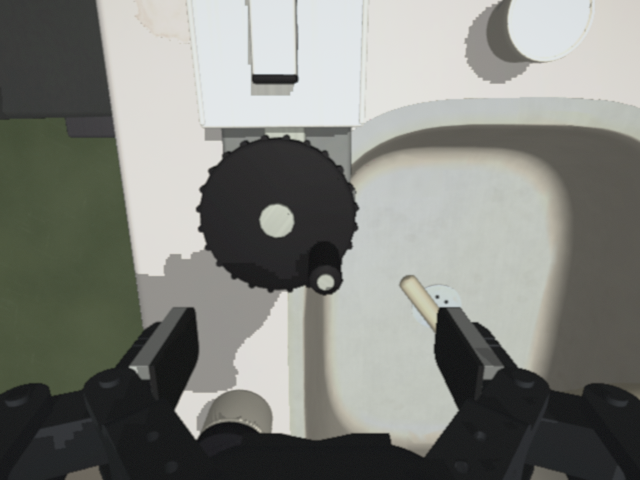

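Hub at px (277,220) gives (486,-170.5). Handle top at (325,282) gives (513,-192.5), a radius of about 35 mm, which matches the 34 given. I'll grip the handle.

```bash
python3 -m creep '[[0,0,0,0.14,-0.25,-0.8,0],[0,0,0,0,0,-1,0],[0,0,0,0,0,-0.85,0],[0,0,0,0,0,0,0.6],[0,0,0,0,0,0,1],[0,0,0,0,0,0,1],[0,0,0,0,0,0,1],[0,0,0,0,0,0,1],[0,0,0,0,0,0,1],[0,0,0,0,0,0,1]]' 40
```

```text
t: 16.2
ee_pos: [513.3, -193.8, 135.5]
orientation: [0.001, 0.708, 0.706, 0.0]
contact_force: [-1.5, 0.1, 7.6]
finger_gap: 16.8
gripper_force: 38.8
```

```bash
python3 -m creep '[[0,0,0,-0.3,-0.26,0,1],[0,0,0,-0.37,-0.14,0,1],[0,0,0,-0.39,-0.01,0,1],[0,0,0,-0.37,0.13,0,1],[0,0,0,-0.31,0.25,0,1]]'
```

```text
t: 16.7
ee_pos: [460.7, -196.1, 135.5]
orientation: [0.002, 0.709, 0.706, 0.0]
contact_force: [4.3, -0.6, 5.6]
finger_gap: 16.8
gripper_force: 40.2
```

```bash
python3 -m creep '[[0,0,0,-0.2,0.34,0,1],[0,0,0,-0.08,0.39,0,1],[0,0,0,0.06,0.39,0,1],[0,0,0,0.19,0.34,0,1],[0,0,0,0.3,0.26,0,1],[0,0,0,0.37,0.14,0,1],[0,0,0,0.39,0.01,0,1],[0,0,0,0.37,-0.13,0,1]]';python3 -m creep '[[0,0,0,0.31,-0.25,0,1],[0,0,0,0.2,-0.34,0,1],[0,0,0,0.08,-0.39,0,1],[0,0,0,-0.06,-0.39,0,1],[0,0,0,-0.19,-0.34,0,1],[0,0,0,-0.3,-0.26,0,1],[0,0,0,-0.37,-0.14,0,1],[0,0,0,-0.39,-0.01,0,1],[0,0,0,-0.19,0.06,0,1],[0,0,0,0,0,0,1]]'
```

```text
t: 17.5
ee_pos: [502.3, -143.1, 135.4]
orientation: [0.0, 0.708, 0.706, -0.001]
contact_force: [-7.3, -4.8, 14.2]
finger_gap: 16.8
gripper_force: 41.0
t: 18.5
ee_pos: [474.6, -205.2, 135.5]
orientation: [0.001, 0.708, 0.706, -0.001]
contact_force: [-2.7, -2.7, 10.0]
finger_gap: 17.0
gripper_force: 40.6
```

```bash
python3 -m creep '[[0,0,0,0,0,0,0.5],[0,0,0,0,0,0,0.3],[0,0,0,0,0,0,0.3],[0,0,0,0,0,1,0.3],[0,0,0,0,0,1,0.5],[0,0,0,0.1,1,0.1,1],[0,0,0,0.1,1,0,1],[0,0,0,0.1,1,0,1],[0,0,0,0.05,1,0,1],[0,0,0,0,1,0,1]]';python3 -m creep '[[0,0,0,0,1,0,1],[0,0,0,0,1,0,1],[0,0,0,0,0.45,0,1],[0,0,0,0,0,0,1],[0,0,0,0,0,0,1]]'
python3 - <<'E'
from h import *
i=bubble("pics/w7.png")
for n,z in(("level",125),):
  for r in vision.regions_of("wrist",n)[:1]: 
    c,a,b=pca(r["mask"]);print(n,round(r["score"],2),c,a,b)
E
```

```text
t: 19.5
ee_pos: [485.5, -52.8, 197.0]
orientation: [-0.0, 0.708, 0.706, -0.0]
contact_force: [0.5, 0.3, -0.8]
finger_gap: 0.1
gripper_force: 0.0
t: 20.0
ee_pos: [485.7, 18.1, 197.0]
orientation: [-0.0, 0.708, 0.706, -0.0]
contact_force: [0.5, -0.0, -0.0]
finger_gap: 0.1
gripper_force: 0.0
vial rows 60 187 col 314 bubble 123 147 dark [104 105 147 148] offset mm(+up img) -6.05 len 12.598425196850393
level 0.63 [314.68862792 159.46962449] [311.7681731   -1.84244951] [319.4967108  425.04532049]
```

View pics/w7.png

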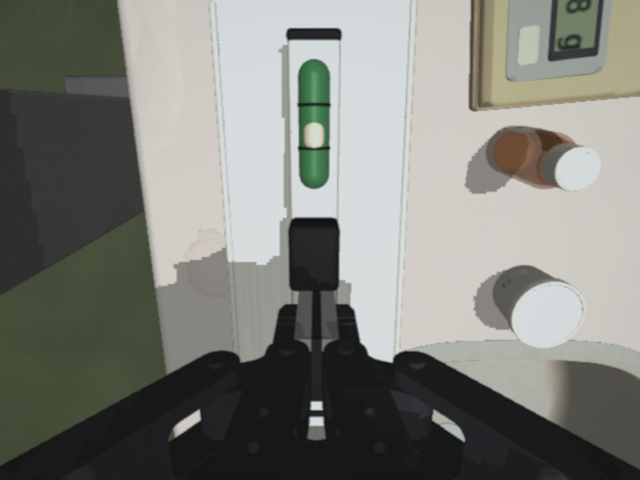

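```bash
python3 - <<'E'
from h import *
i=vision.camera_info("wrist")
for uv,z in(((314,257),126),((314,30),101),((314,126),106),((212,30),80),((412,30),80)): print(np.round(px2w(i,uv,z),1))
print(w2px(i,[[484,y,126] for y in(0,2,38)]))
E
python3 -m creep '[[0,0,0,0,0.06,-0.8,1],[0,0,0,0,0,-0.4,1],[0,0,0,0,0,0,1],[0,0,0,0,0,0,1]]'
```

```text
[484.5  23.7 126. ]
[485.  129.5 101. ]
[484.7  85.5 106. ]
[431.6 133.3  80. ]
[536.1 132.8  80. ]
[[313.39247231 300.60669523]
 [313.36596055 297.04728488]
 [312.861397   229.30569347]]
t: 20.5
ee_pos: [485.7, 20.6, 161.4]
orientation: [-0.0, 0.708, 0.706, -0.0]
contact_force: [0.8, -0.0, 0.7]
finger_gap: -0.0
gripper_force: 0.0
```

```bash
python3 -m creep '[[0,0,0,0,0,-0.15,1],[0,0,0,0,0,-0.1,1],[0,0,0,0,0,0,1]]'|grep -E "ee|cont"; python3 -m creep '[[0,0,0,0,0,-0.1,1],[0,0,0,0,0,0,1]]'|grep -E "ee|cont"
```

```text
ee_pos: [485.6, 20.9, 153.5]
contact_force: [-0.1, -0.1, 0.2]
ee_pos: [485.6, 21.1, 150.5]
contact_force: [0.0, 0.5, 0.6]
```

```bash
python3 -m creep '[[0,0,0,0,0,-0.07,1],[0,0,0,0,0,0,1]]'|grep -E "ee|cont"; python3 -m creep '[[0,0,0,0,0,-0.07,1],[0,0,0,0,0,0,1]]'|grep -E "ee|cont"
```

```text
ee_pos: [485.6, 21.0, 148.4]
contact_force: [0.4, -0.2, 0.3]
ee_pos: [485.8, 20.9, 146.4]
contact_force: [0.2, -0.2, 1.4]
```

```bash
python3 -m creep '[[0,0,0,0,0,-0.1,1],[0,0,0,0,0,0,1]]'|grep -E "ee|cont"; python3 -m creep '[[0,0,0,0,0,-0.05,1],[0,0,0,0,0,0,1]]'|grep -E "ee|cont"
```

```text
ee_pos: [486.1, 20.7, 143.5]
contact_force: [0.2, -2.0, 4.4]
ee_pos: [486.1, 20.4, 142.5]
contact_force: [-1.5, -3.7, 7.7]
```

```bash
python3 -m creep '[[0,0,0,0,0,-0.05,1],[0,0,0,0,0,0,1]]'|grep -E "ee|cont"
```

```text
ee_pos: [486.6, 20.4, 142.2]
contact_force: [-5.5, -4.2, 20.0]
```

```bash
python3 -m creep '[[0,0,0,0,0,0.02,1],[0,0,0,0,0,0,1],[0,0,0,0,0,0,1],[0,0,0,0,0,0,1],[0,0,0,0,0,0,1],[0,0,0,0,0,0,1],[0,0,0,0,0,0,1],[0,0,0,0,0,0,1],[0,0,0,0,0,0,1],[0,0,0,0,0,0,1]]'|grep -E "ee|cont";python3 -m creep '[[0,0,0,0,0,0,1],[0,0,0,0,0,0,1],[0,0,0,0,0,0,1],[0,0,0,0,0,0,1],[0,0,0,0,0,0,1],[0,0,0,0,0,0,1],[0,0,0,0,0,0,1],[0,0,0,0,0,0,1]]'|grep -E "t:|ee|cont"
python3 - <<'E'
from h import *
bubble("pics/w8.png");im=cv2.imread("pics/w8.png")
cv2.imwrite("pics/w8c.png",cv2.resize(im[0:300,200:440],None,fx=2,fy=2,interpolation=cv2.INTER_CUBIC))
E
```

```text
ee_pos: [486.3, 20.4, 142.3]
contact_force: [-3.8, -4.1, 15.8]
t: 23.8
ee_pos: [486.3, 20.4, 142.3]
contact_force: [-3.8, -4.2, 14.8]
vial rows 54 220 col 311 bubble 121 154 dark [112 113 114 115 169 170 171 172] offset mm(+up img) -0.39 len 13.10843373493976
```

View pics/w8c.png

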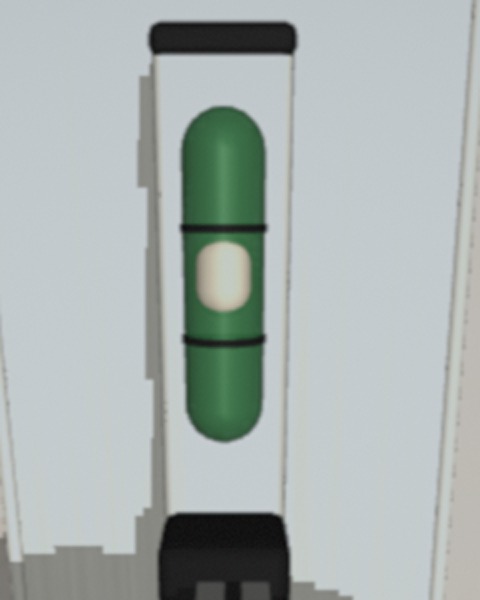

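The bubble stands about 1.6 mm toward the hinge end: rings at crop rows 228 and 341, bubble spanning 240–312. The wheel needs about 40° more, clockwise.

```bash
python3 -m creep '[[0,0,0,0,0,0.5,1],[0,0,0,0,0,1,1],[0,0,0,-0.1,-0.6,0.2,0.3],[0,0,0,-0.1,-1,0,0],[0,0,0,-0.1,-1,0,0],[0,0,0,-0.1,-1,0,0],[0,0,0,0,-1,0,0],[0,0,0,0,-1,0,0],[0,0,0,0,-1,0,0],[0,0,0,0,-0.85,0,0]]';python3 -m creep '[[0,0,0,0,0,0,0],[0,0,0,0,0,0,0]]'
```

```text
t: 24.85
ee_pos: [473.3, -203.8, 191.7]
orientation: [-0.0, 0.708, 0.706, -0.0]
contact_force: [0.0, -0.2, -0.2]
finger_gap: 85.3
gripper_force: 0.0
t: 25.05
ee_pos: [473.6, -202.2, 191.7]
orientation: [-0.001, 0.708, 0.706, 0.0]
contact_force: [0.0, 0.7, -0.3]
finger_gap: 85.3
gripper_force: 0.0
```

```bash
python3 -m creep '[[0,0,0,0.03,-0.03,-0.9,0],[0,0,0,0,0,-1,0],[0,0,0,0,0,0,0.6],[0,0,0,0,0,0,1],[0,0,0,0,0,0,1],[0,0,0,0,0,0,1],[0,0,0,0,0,0,1],[0,0,0,0,0,0,1],[0,0,0,0,0,0,1]]' 40;python3 -m creep '[[0,0,0,-0.18,0.09,0,1],[0,0,0,-0.17,0.1,0,1],[0,0,0,-0.13,0.14,0,1],[0,0,0,-0.13,0.15,0,1],[0,0,0,0,0,0,1],[0,0,0,0,0,0,1]]'
```

```text
t: 25.95
ee_pos: [475.3, -203.6, 136.4]
orientation: [0.001, 0.708, 0.706, 0.0]
contact_force: [-1.7, 1.1, 6.6]
finger_gap: 16.9
gripper_force: 39.0
t: 26.55
ee_pos: [456.9, -188.7, 136.3]
orientation: [0.001, 0.708, 0.706, 0.0]
contact_force: [-1.4, 1.7, 10.0]
finger_gap: 16.6
gripper_force: 39.6
```

```bash
python3 -m creep '[[0,0,0,0,0,0,0.5],[0,0,0,0,0,0,0.3],[0,0,0,0,0,0,0.3],[0,0,0,0,0,1,0.3],[0,0,0,0,0,0.9,0.5],[0,0,0,0.25,1,0,1],[0,0,0,0.25,1,0,1],[0,0,0,0.25,1,0,1],[0,0,0,0.2,1,0,1],[0,0,0,0,1,0,1]]'|grep -E "ee|cont";python3 -m creep '[[0,0,0,0,1,0,1],[0,0,0,0,1,-0.4,1],[0,0,0,0,0,-0.5,1],[0,0,0,0,0,-0.2,1],[0,0,0,0,0,-0.1,1],[0,0,0,0,0,0,1],[0,0,0,0,0,0,1]]'
```

```text
ee_pos: [485.0, -37.7, 191.9]
contact_force: [0.0, -0.1, 0.4]
t: 28.25
ee_pos: [485.1, 20.4, 156.5]
orientation: [0.0, 0.709, 0.706, 0.0]
contact_force: [-0.7, -0.9, -0.8]
finger_gap: -0.0
gripper_force: 0.0
```

```bash
python3 -m creep '[[0,0,0,0,0,-0.1,1],[0,0,0,0,0,-0.1,1],[0,0,0,0,0,-0.1,1],[0,0,0,0,0,0,1],[0,0,0,0,0,0,1]]'|grep -E "ee|cont";python3 -m creep '[[0,0,0,0,0,-0.05,1],[0,0,0,0,0,-0.03,1],[0,0,0,0,0,0,1]]'|grep -E "ee|cont"
```

```text
ee_pos: [484.9, 20.9, 147.2]
contact_force: [-0.1, -0.4, 2.2]
ee_pos: [485.0, 20.7, 144.8]
contact_force: [0.1, -4.3, 4.8]
```

```bash
python3 -m creep '[[0,0,0,0,0,-0.02,1],[0,0,0,0,0,0,1]]'|grep -E "ee|cont"
```

```text
ee_pos: [485.1, 20.8, 144.3]
contact_force: [-0.1, -3.2, 4.8]
```

```bash
python3 -m creep '[[0,0,0,0,0,-0.03,1],[0,0,0,0,0,0,1],[0,0,0,0,0,0,1]]'|grep -E "ee|cont"
```

```text
ee_pos: [485.1, 20.8, 143.8]
contact_force: [-1.7, -4.2, 10.2]
```

```bash
python3 -m creep '[[0,0,0,0,0,-0.01,1],[0,0,0,0,0,0,1],[0,0,0,0,0,0,1],[0,0,0,0,0,0,1],[0,0,0,0,0,0,1],[0,0,0,0,0,0,1],[0,0,0,0,0,0,1],[0,0,0,0,0,0,1],[0,0,0,0,0,0,1],[0,0,0,0,0,0,1]]'|grep -E "ee|cont";python3 -m creep '[[0,0,0,0,0,0,1],[0,0,0,0,0,0,1],[0,0,0,0,0,0,1],[0,0,0,0,0,0,1],[0,0,0,0,0,0,1],[0,0,0,0,0,0,1],[0,0,0,0,0,0,1],[0,0,0,0,0,0,1]]'|grep -E "t:|ee|cont"
python3 - <<'E'
from h import *
bubble("pics/w9.png");im=cv2.imread("pics/w9.png")
cv2.imwrite("pics/w9c.png",cv2.resize(im[0:300,200:440],None,fx=2,fy=2,interpolation=cv2.INTER_CUBIC))
E
```

```text
ee_pos: [485.2, 20.7, 143.8]
contact_force: [-3.1, -4.1, 12.8]
t: 31.35
ee_pos: [485.2, 20.7, 143.8]
contact_force: [-3.3, -3.8, 13.7]
vial rows 54 219 col 314 bubble 125 158 dark [112 113 114 168 169 170 171] offset mm(+up img) -2.13 len 13.187878787878788
```

View pics/w9c.png

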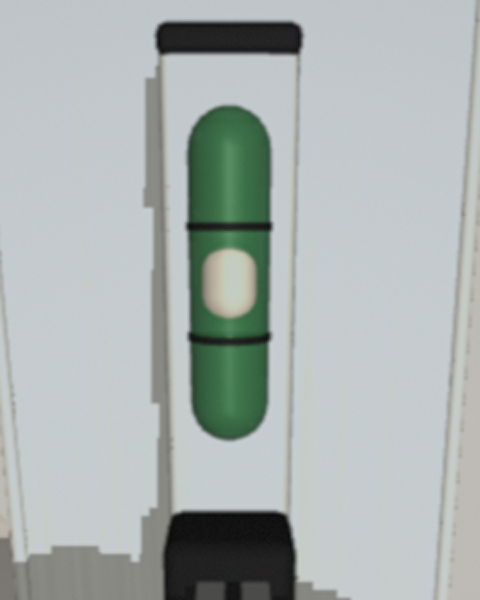

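The bubble (crop rows 248–318) is midway between the rings (226 and 339), and the press force is steady at about 13 N. I'm handing in.

```bash
python3 -c "
from rig import job
print(job.job_done())"
```

```text
the job is handed in; nothing more can be done
None
```

I handed the job in at about 31 s of the 72 s allowed: the level lies lengthways on the middle of the shelf, the arm is pressing it home at about 13 N, and the bubble is centred; I never touched the bottle, pot or jar.

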